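# Chock up a card-creasing press head and lock it with its long pin

## Task

Slide the wooden wedge under the head of the small creasing press until the line on the head meets the line on the cheeks, and let go of the wedge. Then take the longer of the two steel pins from the rack, push it about halfway into the press's cross bore, let go, and from further back push it fully home, its collar against the cheek. Leave the wedge in place under the head and the other things on the bench as they are.

Things in the scene. Friction and masses are not known exactly. Their poses are not given: they have to be found in the camera images.
- press: Grey press frame bolted down: two cheeks 25 mm thick, 58 deep (x -20 to 38), 88 tall, outer faces at y +56 and -56 with 12 mm wide, 8 mm high foot flanges, 62 mm channel between. Origin: on the bench mid-channel; x along the channel, the wedge's way in; y along the bore, towards where the pin enters. Tie bar at x 38 to 50, z 43 to 57, free below. Line on the cheeks at z = 78.
- head (a joint): Height (m) of the aluminium head, 40 x 60 x 56 mm, 0.3 to 0.55 kg, free to slide up in the channel, falling by its weight. 0 down (top at z 76, underside at 20), 0.024 top. At 0.012 its line meets the cheeks' and the bores line up. Under it at the press's x = 0 hangs a free roller, radius 8 mm, axis along y, lowest line 10 mm over the bench at 0.
- bore (a point): Centre of the bore's mouth on the outer face of the +y cheek, 64 mm above the bench; axes as the press's. The bore, 16 mm wide, runs straight along the press's -y through cheek, head and far cheek; the pin enters here.
- bore_far (a point): Centre of the bore's mouth on the outer face of the -y cheek, 112 mm from bore.
- wedge: Beech wedge on the bench before the channel, 175 mm long, 34 wide, 100 g. Origin: on the bench under the thin edge; x from thick end to thin edge. Top slopes from 6 mm at the thin edge to 26 mm at x = -80, then flat to the tail at -175. It meets the head's roller with its edge about 15 mm past the roller's line and lifts it 12 mm some 63 mm past; friction keeps it there.
- pin: The long steel pin, about 250 g. Origin: on its axis at the collar's seat; x along the axis to the tip. Shank 14 mm thick, 135 long, the last 14 tapering to 6 mm; collar 26 mm across, x -8 to 0; behind it a 14 mm round handle to x = -53. Balances at x = 37. Starts lying in one of the rack's two places, axis 30 mm up. Home: the seat on the cheek, tip 23 mm beyond the far cheek.
- wedge_tip (a point): Middle of the wedge thin edge, 3 mm above the bench.
- pin_tip (a point): The end of the long pin's tip, on its axis.
- short_pin: A shorter pin of the same make (shank 100 mm), lying in the rack's other place. Too short for the press: leave it.
- rack: Fixed wooden rack, base 125 x 100 x 6 mm, with two places at x = -37.5 and 37.5 mm; in each a pin lies along y, tip to -y, collar seat at y = 0, in two notched supports 35 mm high (y -16 to -4 and -91 to -79); between them the shank is free. Origin: on the bench, midway between the collar seats.
- tape: Roll core, a ring 90 mm across and 48 mm tall, standing on the bench. Not to be moved.
- glue: White glue bottle, 44 mm across, 110 mm tall. Not to be moved.
- cup: White mug, 76 mm across, 90 mm tall. Not to be moved.
- sleeves: Loose bundle of white card sleeves, 150 x 100 x 30 mm. Not to be moved.
- screwdriver: Screwdriver lying on the bench. Not to be moved.
- brush: Brush lying on the bench. Not to be moved.
Not all that is in view belongs to the job. What is shaped like the pin but purple or yellow is not meant.

How it is judged:
On the way, in this order (a step that is already met when the one before it is completed fails the run):
1. the head stands raised on the wedge, its line within 2 mm of the cheeks' line, nobody holding the wedge (value of joint head between 0.01 and 0.014 m and contact force between wedge and press above 1 N and contact force between the fingers and wedge below 0.2 N and contact force between the fingers and press below 0.2 N), for 0.2 s.
2. the long pin is partway in (tip 40 to 105 mm deep) and let go (y of pin_tip in the frame of bore between -0.105 and -0.04 m and x of pin_tip in the frame of bore between -0.008 and 0.008 m and z of pin_tip in the frame of bore between -0.008 and 0.008 m and contact force between the fingers and pin below 0.2 N), for 0.1 s.
At the end, for the whole second after the job is handed in: The pin is home: its collar seat within 5 mm of the bore's mouth, its axis within 0.06 rad of the bore, its tip beyond the far cheek; the head is 9.5 to 14.5 mm up with the wedge still under it (thin edge at least 45 mm past the roller's line); pin and wedge at rest (value of joint head between 0.0095 and 0.0145 m and x of wedge_tip in the frame of press above 0.045 m and distance between pin and bore below 0.005 m and angle between the x axis of pin and the y axis of press, either way round below 0.06 rad and y of pin_tip in the frame of bore below -0.13 m and linear speed of each of pin, wedge below 0.01 m/s); the robot touches nothing.
It fails at once if another thing on the bench is moved by more than 30 mm (the short pin too) (distance of any of short_pin, tape, glue, cup, sleeves, screwdriver, brush from where it was at the start of the episode above 0.03 m).
It also fails if it takes over 58 s, if anything falls off the work surface, if the arm or the gripper's body presses on something with over 40 N, if the wrist force passes 120 N, or if a joint passes its speed limit or range.

## Robot

A 6-joint arm with a two-finger parallel gripper is mounted at the origin on the work surface. World frame = base frame: x ahead of the robot, y to its left, z up, the work surface at z = 0. Lengths are in m, angles in rad, forces in N, time in s.
With the tool pointing down it reaches from about 0.35 to 0.875 m from the base axis. Payload 4.2 kg.
Tool frame: the origin (TCP) lies at the very end of the fingers, on their centre line; the grasp point (between the pads) lies 19 mm behind it; z points along the fingers, y is the direction in which the jaws open and shut (so a half turn about z gives the same grasp; the last joint's range is limited). The gripper opens to 87 mm and grips with 3 to 60 N. Pads are 19 mm wide; open, the fingers measure 117 mm over their backs; the gripper's body (75 mm by 190 mm) begins 51 mm behind the grasp point.
Start: joints at [1.377, 0.385, 0.008, 0, -1.194, -0.259], TCP at [0.273, 0.562, 0.223] pointing down, gripper open.
Joint ranges: [-3.14, 3.14], [-1.21, 2.06], [-1.07, 1.41], [-3.16, 2.05], [-2.99, -0.16], [-3.1, 3.1]. Speed limits (rad/s): [2.79, 2.79, 3.14, 3.14, 3.14, 3.14].

## Interface

Orientations are given as a unit quaternion [x, y, z, w].
In Python, from station import bot gives the robot as it stands.
- The arm moves only by the tool play_rows, never from a script. Its arguments are lists of equal length, an entry for each row: "jaw": the opening, from -1 (shut) to 1 (fully open); "xyz": the shift along the world's x, y, z in m, a list of three; "dr": the turn, a rotation vector about the world's x, y, z in degrees, a list of three. A call has exactly 5 rows; each row shifts and turns the commanded pose from where the row before left it; what a row does not reach is not made up. A row lasts 1/8 s, in which the tool goes at most 62.5 mm and 10.7 degrees, less where a joint would pass 70% of its speed; a pose out of reach is approached as far as the arm can. A call with a gripper value outside its range is refused whole. The fingers move at their own pace and stop on an object; "squeeze" is the grip in N (left out, the last holds). Time passes only in rows, so rows that do not move let the fingers close, or fill a call up. It gives the time, the measured TCP pose, the force and the opening at its end, in the units of the state.
- bot.get_state(): the state, without advancing time (a new reading comes with each control period).
- bot.snapshot(name): name is "scene" or "top"; returns a dict with "pixels" (384x512x3 uint8, red, green, blue), "z_map" (384x512 float32, m along the optical axis (not along the pixel's ray), 0 where there is no reading), "fov_y" (degrees; the focal length in pixels is half the picture's height over the tangent of half this angle, whatever the lens; pixels are square), "cx", "cy" (the principal point, pixels), "k1" (the pictures are not rectified: a ray, as slopes to the right and down, at radius r is drawn at 1 + k1 r^2 times it, then the intrinsics apply), "R" (3x3) and "t" (3): a world point X has camera coordinates R X + t. Camera axes: x right, y down, z forward; pixel columns grow to the right and rows downward; lengths in m; the calibration is good to about 2 mm. A picture is of the moment at which its call begins.
- bot.finish_job(): hands the job in, once; it reports no verdict.
Trained networks look in the newest picture that a camera, given by its name, has taken for a name from the list of things; names that differ only in an ending like _2 or _b are one class to them, and where a whole thing is asked for, a point or a joint stands for the part that bears it (a point fixed in the world has none). Each returns a list of dicts, best first, with "confidence" (0 to 1); they miss things now and then, are a little off and sometimes report something else, mostly with a low value. They report only what shows in the picture. A call takes as long as a camera call. They do not tell look-alikes from the thing itself.
- bot.find_in(thing, camera): "at" ([column, row] in pixels, amid what is visible of it).
- bot.tip_of(thing, camera): "at" ([column, row] in pixels: a listed point, or the origin of a listed thing).
The state is a dict: "time_s": time; "joint_pos": joint angles; "joint_velocities": joint speeds; "joint_torque": joint torques, N m; "eef_pos": TCP position; "eef_rot": TCP orientation; "ft_force": force on the tool from outside, world axes, zero at the start; "torque": the same for the moment, N m; "width": finger opening in m.
Only numpy, scipy, OpenCV 4.12 (cv2) and the standard library are available. Lean on these libraries where they do the work, as an engineer would, in place of code of your own. Each camera call takes 0.05 s, during which the arm holds its last target. There are 200 camera calls.

## Working session

There is one attempt and no reset: what is moved stays moved. The work goes in short steps, Python scripts to look and compute and a tool call to move; the robot and the scene stay as the last step left them, time stands still between calls to the robot, and variables do not carry over. Pictures are saved under pics/ and viewed, about 8 in all and at most 12, crops included, and the job is handed in when it is done.

Besides the shell and the picture viewer there is one more tool, called as a command line: name --argument value ..., lists and objects as JSON in quotes. play_rows: Moves the arm, as the interface text tells. Its arguments: {"type":"object","properties":{"jaw":{"type":"array","items":{"type":"number"}},"xyz":{"type":"array","items":{"type":"array","items":{"type":"number"}}},"dr":{"type":"array","items":{"type":"array","items":{"type":"number"}}},"squeeze":{"type":"number"}},"required":["jaw","xyz","dr"]}

```bash
mkdir -p pics; ls; cat > h.py <<'E'
import numpy as np, cv2
from station import bot
def cam(s):
    f=s["pixels"].shape[0]/2/np.tan(np.radians(s["fov_y"])/2); return f
def ray(s,uv):
    f=cam(s); d=np.array([(uv[0]-s["cx"])/f,(uv[1]-s["cy"])/f]); p=d.copy()
    for _ in range(20): p=d/(1+s["k1"]*(p@p))
    R=np.array(s["R"]); t=np.array(s["t"]); return -R.T@t, R.T@np.array([p[0],p[1],1.])
def onz(s,uv,z):
    c,d=ray(s,uv); return c+d*(z-c[2])/d[2]
def proj(s,X):
    X=np.atleast_2d(X); c=X@np.array(s["R"]).T+np.array(s["t"]); p=c[:,:2]/c[:,2:]
    p=p*(1+s["k1"]*(p**2).sum(1,keepdims=True)); return p*cam(s)+[s["cx"],s["cy"]]
def cloud(s):
    f=cam(s); h,w=s["z_map"].shape; u,v=np.meshgrid(np.arange(w),np.arange(h))
    d=np.stack([(u-s["cx"])/f,(v-s["cy"])/f],-1); p=d.copy()
    for _ in range(20): p=d/(1+s["k1"]*(p**2).sum(-1,keepdims=True))
    z=s["z_map"]; P=np.concatenate([p,np.ones((h,w,1))],-1)*z[...,None]
    return (P-np.array(s["t"]))@np.array(s["R"])
def two(a,ua,b,ub):
    c1,d1=ray(a,ua);c2,d2=ray(b,ub)
    A=np.stack([d1,-d2],1); k=np.linalg.lstsq(A,c2-c1,rcond=None)[0]
    p,q=c1+k[0]*d1,c2+k[1]*d2; return (p+q)/2,np.linalg.norm(p-q)
def save(s,n,crop=None,k=1):
    im=s["pixels"][...,::-1]
    if crop: im=im[crop[1]:crop[3],crop[0]:crop[2]]
    cv2.imwrite("pics/"+n+".png",cv2.resize(im,None,fx=k,fy=k,interpolation=cv2.INTER_CUBIC))
E
cat > a.py <<'E'
from h import *
np.set_printoptions(precision=4,suppress=True)
S={n:bot.snapshot(n) for n in("scene","top")}
for n in S: save(S[n],n+"0",k=1.5); print(n,S[n]["fov_y"],S[n]["k1"],-np.array(S[n]["R"]).T@np.array(S[n]["t"]))
np.save("S0.npy",S,allow_pickle=True)
for th in["press","head","bore","bore_far","wedge","wedge_tip","pin","pin_tip","short_pin","rack"]:
    r={}
    for n in S:
        for fn in("find_in","tip_of"):
            try: r=getattr(bot,fn)(th,n)
            except Exception as e: r=str(e)[:60]
            print(th,n,fn,[(np.round(q["at"],1).tolist(),round(q["confidence"],2)) for q in r[:3]] if isinstance(r,list) else r)
print(bot.get_state())
E
python3 a.py
```

```text
pics
scene 43.16752832566553 -0.10762614939585566 [1.0272 0.5488 1.1609]
top 50.02675720544584 0.012248794188392715 [0.3316 0.0003 1.1301]
press scene find_in [([216.6, 208.0], 0.92)]
press scene tip_of [([220.7, 216.7], 0.71)]
press top find_in [([281.8, 163.7], 0.63)]
press top tip_of [([282.0, 170.9], 0.7)]
head scene find_in [([210.7, 201.6], 0.6), ([193.4, 133.1], 0.31)]
head scene tip_of it knows: bore, bore_far, brush, cup, glue, pin, pin_tip, pr
head top find_in [([279.5, 168.4], 0.64)]
head top tip_of it knows: bore, bore_far, brush, cup, glue, pin, pin_tip, pr
bore scene find_in [([215.5, 212.4], 0.75), ([255.7, 193.8], 0.48), ([342.3, 274.9], 0.35)]
bore scene tip_of [([226.7, 219.8], 0.63), ([196.9, 142.6], 0.51), ([202.8, 190.0], 0.3)]
bore top find_in [([279.8, 167.0], 0.59), ([274.0, 214.5], 0.18)]
bore top tip_of [([259.0, 164.6], 0.88), ([140.4, 185.6], 0.24)]
bore_far scene find_in [([212.1, 209.5], 0.56)]
bore_far scene tip_of [([202.7, 189.0], 0.95), ([307.4, 226.0], 0.43)]
bore_far top find_in [([280.3, 165.5], 0.85)]
bore_far top tip_of [([303.6, 164.9], 0.83), 
[... 1376 characters left out ...]
[142.2, 186.9], 0.71)]
rack scene find_in [([319.7, 284.0], 0.96)]
rack scene tip_of [([333.1, 296.6], 0.91)]
rack top find_in [([157.5, 199.6], 0.66)]
rack top tip_of [([140.8, 198.4], 0.93), ([275.9, 178.6], 0.44)]
{'time_s': 2.0, 'joint_pos': array([ 1.3766,  0.3847,  0.0079, -0.    , -1.194 , -0.2586]), 'joint_velocities': array([ 0.0011,  0.    , -0.0001,  0.0005, -0.0009, -0.    ]), 'joint_torque': array([ -0.0007, -39.0463,  18.7616,   4.2244,   0.0154,  -0.    ]), 'eef_pos': array([0.2734, 0.562 , 0.2226]), 'eef_rot': array([ 0.9745, -0.2245, -0.    ,  0.    ]), 'ft_force': array([-0.4825,  0.4012, -0.7546]), 'torque': array([-0.0329, -0.0198,  0.0143]), 'width': 0.08685292631553762}
```

View pics/scene0.png

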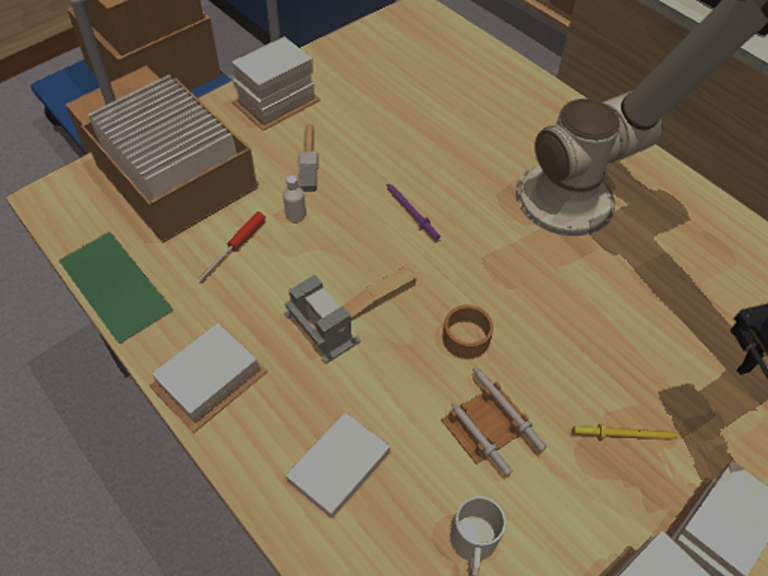

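View pics/top0.png

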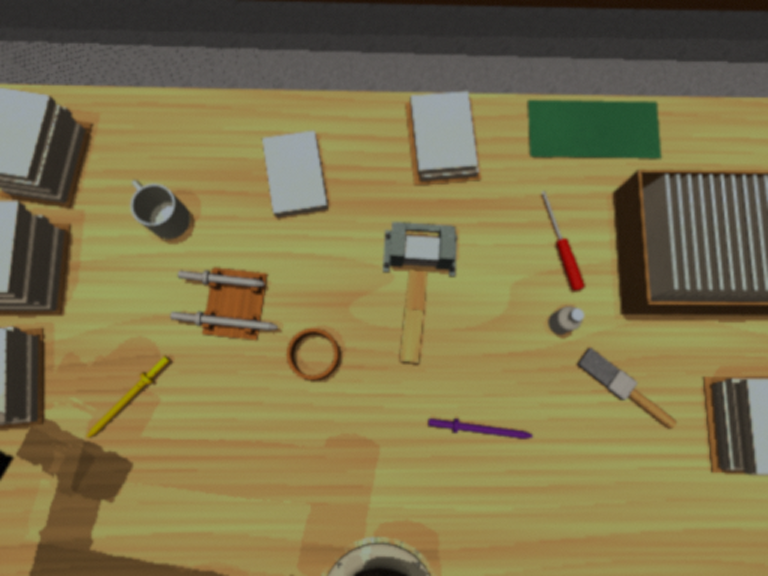

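Scene (1.5x): press at (320,318), with the wedge pointing into it, and the rack at (490,415). Top: press at (420,248), wedge (412,320). The rack's pins run left to right with tips on the right. The longer pin is the nearer one, collar (198,317), tip (278,328). The purple and yellow ones are decoys. Next I'll measure from the depth maps and both views.

```bash
cat > b.py <<'E'
from h import *
np.set_printoptions(precision=4,suppress=True)
S=np.load("S0.npy",allow_pickle=True).item()
T,C=S["top"],S["scene"]
P={n:cloud(S[n]) for n in S}
def sel(n,x0,x1,y0,y1,z0,z1):
    p=P[n].reshape(-1,3); m=(p[:,0]>x0)&(p[:,0]<x1)&(p[:,1]>y0)&(p[:,1]<y1)&(p[:,2]>z0)&(p[:,2]<z1); return p[m]
def rect(p):
    (c,s,a)=cv2.minAreaRect((p[:,:2]*1000).astype(np.float32)); return np.round(c,1),np.round(s,1),round(a,2),len(p),np.median(p[:,2]).round(4)
two_=lambda a,b:print(a,*two(T,b[0],C,b[1]))
two_("bore",((259,164.6),(226.7,219.8)));two_("bore_far",((303.6,164.9),(202.7,189)))
two_("press",((282,170.9),(220.7,216.7)))
two_("pin",((134.8,212.6),(342.8,284.9)));two_("rack",((140.8,198.4),(333.1,296.6)))
two_("tip?",((186.5,219),(316.6,242.6)))
c=onz(T,(282,166),0.06)[:2];print("press approx",c)
for n in S:
    b=sel(n,.2,.45,-.3,-.1,-.03,.03);print(n,"bench z",np.median(b[:,2]),b[:,2].std())
    q=sel(n,c[0]-.08,c[0]+.08,c[1]-.09,c[1]+.09,.084,.1);print(n,"cheeks",rect(q))
    for s in(-1,1):
        k=q[(q[:,1]-c[1])*s>.02]; print("  side",s,rect(k),k.mean(0))
    q=sel(n,c[0]-.03,c[0]+.03,c[1]-.025,c[1]+.025,.05,.085);print(n,"head",q.mean(0),len(q))
w=onz(T,(274,232),0.026)[:2];print("wedge approx",w)
for n in S:
    q=sel(n,w[0]-.05,w[0]+.055,w[1]-.05,w[1]+.05,.019,.04);print(n,"wedge",rect(q),q[:,:2].min(0),q[:,:2].max(0))
    for x in np.arange(q[:,0].min(),q[:,0].max(),.015):
        k=q[(q[:,0]>=x)&(q[:,0]<x+.015)]; print("   x%.3f y %.4f..%.4f z %.4f n%d"%(x,k[:,1].min(),k[:,1].max(),np.median(k[:,2]),len(k)))
r=onz(T,(157,200),0.02)[:2];print("rack",r)
for n in S:
    q=sel(n,r[0]-.1,r[0]+.1,r[1]-.11,r[1]+.14,.025,.06)
    for y in np.arange(r[1]-.1,r[1]+.13,.02):
        k=q[abs(q[:,1]-y)<.005]; 
        for lo,hi in((r[0]-.08,r[0]-.005),(r[0]-.005,r[0]+.08)):
            j=k[(k[:,0]>lo)&(k[:,0]<hi)]
            if len(j)>2: print(n,"y%.3f x %.4f..%.4f mean %.4f zmax %.4f n%d"%(y,j[:,0].min(),j[:,0].max(),j[:,0].mean(),j[:,2].max(),len(j)))
E
python3 b.py
```

```text
bore [ 0.6118 -0.0161  0.0608] 0.0036177192044125226
bore_far [ 0.6065 -0.1321  0.0755] 0.001535956003133026
press [ 0.6023 -0.0735  0.004 ] 0.017065334323545664
pin [0.4893 0.3128 0.0204] 0.013102885894788294
rack [0.5275 0.31   0.0001] 0.00034086914410217306
tip? [0.4656 0.1785 0.0351] 0.0032931598436112862
press approx [ 0.6075 -0.0764]
scene bench z 0.0013003038699588836 0.0046410730095284725
scene cheeks (array([616.3, -73.6]), array([116.1,  59.4]), 86.85, 364, np.float64(0.0882))
  side -1 (array([ 613.7, -117.4]), array([29.1, 59.1]), 88.87, 174, np.float64(0.0884)) [ 0.6145 -0.1168  0.0884]
  side 1 (array([618.8, -30.9]), array([28.6, 59.3]), 88.88, 190, np.float64(0.088)) [ 0.6193 -0.0301  0.0883]
scene head [ 0.61   -0.0768  0.0745] 263
top bench z 0.0002560578135385805 0.004228119177167578
top cheeks (array([615.2, -73. ]), array([111.8,  58.8]), 86.84, 407, np.float64(0.0882))
  side -1 (array([ 612.4, -116. ]), array([24.9, 58.2]), 85.99, 203, np.float64(0.0884)) [ 0.6118 -0.1159  0.0885]
  side 1 (array([617.6, -29.5]), array([24.8, 58.8]), 86.82, 204, np.float64(0.08
[... 2224 characters left out ...]
 mean 0.5504 zmax 0.0412 n18
top y0.261 x 0.4718..0.4855 mean 0.4782 zmax 0.0401 n22
top y0.261 x 0.5468..0.5584 mean 0.5526 zmax 0.0406 n19
top y0.281 x 0.4739..0.4880 mean 0.4800 zmax 0.0410 n21
top y0.281 x 0.5494..0.5611 mean 0.5551 zmax 0.0408 n19
top y0.301 x 0.4689..0.4962 mean 0.4825 zmax 0.0410 n34
top y0.301 x 0.5434..0.5718 mean 0.5576 zmax 0.0401 n38
top y0.321 x 0.4721..0.4958 mean 0.4846 zmax 0.0476 n41
top y0.321 x 0.5473..0.5669 mean 0.5590 zmax 0.0430 n21
top y0.341 x 0.4802..0.4929 mean 0.4867 zmax 0.0392 n20
top y0.341 x 0.5553..0.5699 mean 0.5616 zmax 0.0428 n19
top y0.361 x 0.4826..0.4965 mean 0.4893 zmax 0.0399 n21
top y0.361 x 0.5578..0.5680 mean 0.5628 zmax 0.0389 n10
```

```bash
cat >> h.py <<'E'
from scipy.spatial.transform import Rotation as Ro
def tool(jaw_deg,tilt=0,axis_deg=None):
    # tool down with jaw axis at jaw_deg; tilt (deg): fingers lean towards axis_deg heading
    a=np.radians(jaw_deg); y=np.array([np.cos(a),np.sin(a),0]); z=np.array([0,0,-1.])
    R=np.stack([np.cross(y,z),y,z],1)
    if tilt:
        h=np.radians(axis_deg); k=np.cross([0,0,-1.],[np.cos(h),np.sin(h),0]); R=Ro.from_rotvec(k*np.radians(tilt)).as_matrix()@R
    return R
def plan(pos,R=None,half=True):
    st=bot.get_state(); C=Ro.from_quat(st["eef_rot"]); d=np.array(pos)-st["eef_pos"]
    print("now",st["eef_pos"],"shift mm",np.round(d*1000,1),"rows>=",np.abs(np.linalg.norm(d)/.0625).round(1),"F",st["ft_force"],"w",round(st["width"],4),"t",st["time_s"],"q",st["joint_pos"])
    if R is not None:
        for Q in(R,R@np.diag([-1,-1,1])):
            v=(Ro.from_matrix(Q)*C.inv()).as_rotvec(degrees=True); print("  turn deg",v.round(2),"norm",np.linalg.norm(v).round(1))
E
cat > c.py <<'E'
exec(open("b.py").read().split("two_(\"bore\"")[0])
for n in S:
    q=sel(n,.42,.488,-.1,-.02,.019,.04)
    k=np.polyfit(q[:,0],q[:,1],1); print(n,"yaw reg",np.degrees(np.arctan(k[0])),np.polyval(k,.45))
    qq=sel(n,.39,.60,-.12,-.02,.006,.04); qq=qq[np.abs(qq[:,1]-np.polyval(k,qq[:,0]))<.02]
    for a in(-6.5,-8):
        u=np.array([np.cos(np.radians(a)),np.sin(np.radians(a))]); s=qq[:,:2]@u; o=qq[:,:2]@[-u[1],u[0]]
        print(a,"extent along",np.percentile(s,[.3,1,99,99.7]),"across",np.percentile(o,[1,50,99]))
print("tip net",onz(T,(276.7,178),.003),onz(C,(226.8,215.6),.003),two(T,(276.7,178),C,(226.8,215.6)))
plan((.425,-.052,.13),tool(83,20,-7))
E
python3 c.py
```

```text
scene yaw reg -5.305044920117977 -0.05488876196605827
-6.5 extent along [0.4016 0.4149 0.5622 0.5631] across [-0.0213 -0.0001  0.0143]
-8 extent along [0.4014 0.4146 0.5621 0.5631] across [-0.0101  0.0127  0.0277]
top yaw reg -6.5342323229443595 -0.05508092434775021
-6.5 extent along [0.4124 0.413  0.591  0.5918] across [-0.0204 -0.0035  0.0134]
-8 extent along [0.4122 0.413  0.5912 0.592 ] across [-0.0082  0.0096  0.0279]
tip net [ 0.5873 -0.0653  0.003 ] [ 0.582  -0.0582  0.003 ] (array([ 0.5845, -0.0618,  0.0034]), np.float64(0.008757399096303891))
now [0.2734 0.562  0.2226] shift mm [ 151.6 -614.   -92.6] rows>= 10.2 F [-0.4825  0.4012 -0.7546] w 0.0869 t 2.0 q [ 1.3766  0.3847  0.0079 -0.     -1.194  -0.2586]
  turn deg [  27.23   -8.05 -158.83] norm 161.3
  turn deg [ -5.7  -19.27  18.75] norm 27.5
```

play_rows --jaw '[1,1,1,1,1]' --xyz '[[0.014,-0.055,0],[0.014,-0.055,0],[0.014,-0.055,0],[0.014,-0.055,0],[0.014,-0.055,0]]' --dr '[[-0.52,-1.75,1.7],[-0.52,-1.75,1.7],[-0.52,-1.75,1.7],[-0.52,-1.75,1.7],[-0.52,-1.75,1.7]]' --squeeze 20

```text
time_s: 2.62
eef_pos: [0.3437, 0.2853, 0.2228]
eef_rot: [0.985, -0.15, 0.08, 0.005]
ft_force: [0.5, -0.1, 0.5]
width: 0.0872
```

play_rows --jaw '[1,1,1,1,1]' --xyz '[[0.014,-0.057,-0.01],[0.014,-0.057,-0.02],[0.014,-0.057,-0.02],[0.014,-0.057,-0.02],[0.014,-0.057,-0.02]]' --dr '[[-0.52,-1.75,1.7],[-0.52,-1.75,1.7],[-0.52,-1.75,1.7],[-0.52,-1.75,1.7],[-0.52,-1.75,1.7]]'

```text
time_s: 3.25
eef_pos: [0.4139, 0.001, 0.133]
eef_rot: [0.984, -0.074, 0.159, 0.009]
ft_force: [1.8, 0.1, 0.0]
width: 0.087
```

```bash
cat > d.py <<'E'
from h import *
np.set_printoptions(precision=4,suppress=True)
plan((.429,-.053,.010),tool(83.5,20,-6.5))
E
python3 d.py
```

```text
now [0.4139 0.001  0.133 ] shift mm [  15.1  -54.  -123. ] rows>= 2.2 F [1.8347 0.1322 0.0225] w 0.087 t 3.25 q [ 0.4975 -0.0337 -0.9945  0.5062 -0.3927  0.4738]
  turn deg [  58.05   -7.17 -168.02] norm 177.9
  turn deg [-0.56 -1.56  2.08] norm 2.7
```

play_rows --jaw '[1,1,1,1,1]' --xyz '[[0.008,-0.027,-0.01],[0.007,-0.027,-0.03],[0,0,-0.03],[0,0,-0.03],[0,0,-0.013]]' --dr '[[-0.1,-0.3,0.4],[-0.1,-0.3,0.4],[-0.1,-0.3,0.4],[-0.1,-0.3,0.4],[-0.1,-0.3,0.4]]'

```text
time_s: 3.88
eef_pos: [0.4251, -0.0492, 0.0747]
eef_rot: [0.989, -0.057, 0.139, 0.01]
ft_force: [0.2, 0.4, -0.2]
width: 0.0868
```

```bash
python3 d.py
```

```text
now [ 0.4251 -0.0492  0.0747] shift mm [  3.9  -3.8 -64.7] rows>= 1.0 F [ 0.1867  0.4172 -0.1818] w 0.0868 t 3.875 q [ 0.2519  0.1185 -1.0682  0.704  -0.1612  0.5195]
  turn deg [  55.28   -6.79 -171.1 ] norm 179.9
  turn deg [-0.18 -3.94  0.16] norm 4.0
```

play_rows --jaw '[1,1,1,1,1]' --xyz '[[0,0,0],[0,0,0],[0.001,-0.001,-0.015],[0.001,-0.001,-0.02],[0,0,-0.015]]' --dr '[[0,4,0],[0,4,0],[0,4,0],[0,0,0],[0,0,0]]'

```text
time_s: 4.5
eef_pos: [0.4308, -0.0565, 0.0264]
eef_rot: [0.997, -0.057, 0.05, 0.021]
ft_force: [-0.1, -0.0, -0.6]
width: 0.0871
```

```bash
python3 d.py
```

```text
now [ 0.4308 -0.0565  0.0264] shift mm [ -1.8   3.5 -16.4] rows>= 0.3 F [-0.066  -0.046  -0.5638] w 0.0871 t 4.5 q [ 0.294   0.2977 -0.8454  0.2156 -0.3562  0.9633]
  turn deg [-39.55   7.83 175.08] norm 179.7
  turn deg [  0.49 -14.29   0.4 ] norm 14.3
```

play_rows --jaw '[1,1,0,-0.4,-0.4]' --xyz '[[0,0.002,-0.01],[-0.001,0.001,-0.008],[0,0,0],[0,0,0],[0,0,0]]' --dr '[[0.5,0,0.4],[0,0,0],[0,0,0],[0,0,0],[0,0,0]]'

```text
time_s: 5.12
eef_pos: [0.4297, -0.0555, 0.009]
eef_rot: [0.997, -0.055, 0.05, 0.017]
ft_force: [-0.6, -0.9, 0.7]
width: 0.065
```

play_rows --jaw '[-0.5,-0.5,-0.5,-0.5,-0.5]' --xyz '[[0,0,0],[0,0,0],[0,0,0],[0,0,0],[0,0,0]]' --dr '[[0,0,0],[0,0,0],[0,0,0],[0,0,0],[0,0,0]]'

```text
time_s: 5.75
eef_pos: [0.4294, -0.0556, 0.0087]
eef_rot: [0.997, -0.055, 0.049, 0.017]
ft_force: [0.2, -0.3, 2.0]
width: 0.034
```

play_rows --jaw '[-0.5,-0.5,-0.5,-0.5,-0.5]' --xyz '[[0.015,-0.0008,0],[0.015,-0.0008,0],[0.015,-0.0008,0],[0.015,-0.0008,0],[0.015,-0.0008,0]]' --dr '[[0,0,0],[0,0,0],[0,0,0],[0,0,0],[0,0,0]]'

```text
time_s: 6.38
eef_pos: [0.4939, -0.0624, 0.0072]
eef_rot: [0.997, -0.057, 0.039, 0.021]
ft_force: [-20.1, 3.2, 22.4]
width: 0.0343
```

```bash
cat > e.py <<'E'
from h import *
import sys
np.set_printoptions(precision=4,suppress=True)
O=np.array([.6067,-.0728]);a=np.radians(-3.2);M=np.array([[np.cos(a),np.sin(a)],[-np.sin(a),np.cos(a)]])
for n in("top","scene"):
    s=bot.snapshot(n); p=cloud(s).reshape(-1,3); l=(p[:,:2]-O)@M.T
    if len(sys.argv)>1: save(s,n+sys.argv[1],(150,60,406,252) if n=="top" else (130,140,386,332),3)
    h=p[(abs(l[:,0])<.014)&(abs(l[:,1])<.02)&(p[:,2]>.06)&(p[:,2]<.11),2]
    c=p[(l[:,0]>-.014)&(l[:,0]<.032)&(abs(abs(l[:,1])-.044)<.008)&(p[:,2]>.08)&(p[:,2]<.1),2]
    print(n,"head top",h.mean(),np.median(h),len(h),"cheek",c.mean(),np.median(c),len(c),"-> head q mm",(h.mean()-c.mean())*1000+12)
    w=p[(l[:,0]<-.03)&(l[:,0]>-.2)&(abs(l[:,1])<.03)&(p[:,2]>.015)&(p[:,2]<.035)]; lw=(w[:,:2]-O)@M.T
    if len(w): print("  wedge tail x press",np.percentile(lw[:,0],[.5,2]))
plan((.5,-.06,.1))
E
python3 e.py
```

```text
top head top 0.08257609742204072 0.08281892412010491 155 cheek 0.08831111004828175 0.08835752239692793 210 -> head q mm 6.264987373758971
scene head top 0.08364365113816134 0.08365992916539722 124 cheek 0.08869867998263042 0.08875750686070391 164 -> head q mm 6.944971155530919
  wedge tail x press [-0.1055 -0.1027]
now [ 0.4992 -0.0612  0.0073] shift mm [ 0.8  1.2 92.7] rows>= 1.5 F [-7.7344 -1.3844  6.6315] w 0.0341 t 6.475 q [ 0.2373  0.424  -0.6692  0.1568 -0.4088  1.0781]
```

play_rows --jaw '[-0.5,-0.5,-0.5,-0.5,-0.5]' --xyz '[[0.005,-0.0003,0],[0.005,-0.0003,0],[0.005,-0.0003,0],[0.003,0,0],[0,0,0]]' --dr '[[0,0,0],[0,0,0],[0,0,0],[0,0,0],[0,0,0]]'

```text
time_s: 7.1
eef_pos: [0.5149, -0.0623, 0.0073]
eef_rot: [0.997, -0.056, 0.042, 0.02]
ft_force: [-12.6, 0.9, 10.8]
width: 0.0343
```

```bash
python3 e.py
```

```text
top head top 0.0878291897929653 0.0879543985767273 134 cheek 0.08828905993313453 0.08812585930057844 207 -> head q mm 11.540129859830776
scene head top 0.08809090864730681 0.08809806816875386 127 cheek 0.08858347927898877 0.08862207107976046 169 -> head q mm 11.507429368318046
  wedge tail x press [-0.0875 -0.0856]
now [ 0.5149 -0.0624  0.0072] shift mm [-14.9   2.4  92.8] rows>= 1.5 F [-11.9965   0.9666  11.0046] w 0.0342 t 7.2 q [ 0.2275  0.4439 -0.624   0.1452 -0.437   1.1006]
```

play_rows --jaw '[-0.15,0.1,0.3,0.6,0.6]' --xyz '[[0,0,0],[0,0,0],[0,0,0],[0,0,0],[0,0,0]]' --dr '[[0,0,0],[0,0,0],[0,0,0],[0,0,0],[0,0,0]]'

```text
time_s: 7.82
eef_pos: [0.5226, -0.0604, 0.0086]
eef_rot: [0.997, -0.055, 0.05, 0.017]
ft_force: [-0.8, 0.0, 0.1]
width: 0.066
```

play_rows --jaw '[0.6,0.6,0.6,0.6,0.6]' --xyz '[[0,0,0.005],[-0.002,0,0.02],[-0.01,0,0.04],[-0.01,0.02,0.05],[0,0.04,0.03]]' --dr '[[0,0,0],[0,0,0],[0,0,0],[0,0,0],[0,0,0]]'

```text
time_s: 8.45
eef_pos: [0.5005, -0.0004, 0.1565]
eef_rot: [0.997, -0.057, 0.051, 0.017]
ft_force: [0.9, 1.0, -0.1]
width: 0.0695
```

```bash
python3 e.py 1; python3 - <<'E'
from h import *
np.set_printoptions(precision=4,suppress=True)
plan((.481,.28,.15),tool(-6.3)); plan((.481,.28,.15),tool(-6.3+180))
E
```

```text
top head top 0.08763784828397034 0.0876009758389568 162 cheek 0.08833513385740879 0.08835912818513872 184 -> head q mm 11.302714426561545
  wedge tail x press [-0.035  -0.0348]
scene head top 0.08802381145636157 0.08801478972653995 116 cheek 0.0887237813280034 0.08875129715373511 169 -> head q mm 11.300030128358163
  wedge tail x press [-0.1123 -0.1118]
now [0.5032 0.0024 0.1584] shift mm [ -3.2 -62.4 -58.4] rows>= 1.4 F [ 1.1091 -0.0431  0.1092] w 0.0699 t 8.55 q [ 0.3737  0.1869 -0.4937  0.1018 -0.8064  1.0226]
now [0.5032 0.0024 0.1584] shift mm [-22.2 277.6  -8.4] rows>= 4.5 F [ 1.1091 -0.0431  0.1092] w 0.0699 t 8.55 q [ 0.3737  0.1869 -0.4937  0.1018 -0.8064  1.0226]
  turn deg [-3.15  6.49 89.73] norm 90.0
  turn deg [  6.49   3.15 -90.06] norm 90.3
now [0.5032 0.0024 0.1584] shift mm [-22.2 277.6  -8.4] rows>= 4.5 F [ 1.1091 -0.0431  0.1092] w 0.0699 t 8.55 q [ 0.3737  0.1869 -0.4937  0.1018 -0.8064  1.0226]
  turn deg [  6.49   3.15 -90.06] norm 90.3
  turn deg [-3.15  6.49 89.73] norm 90.0
```

View pics/scene1.png

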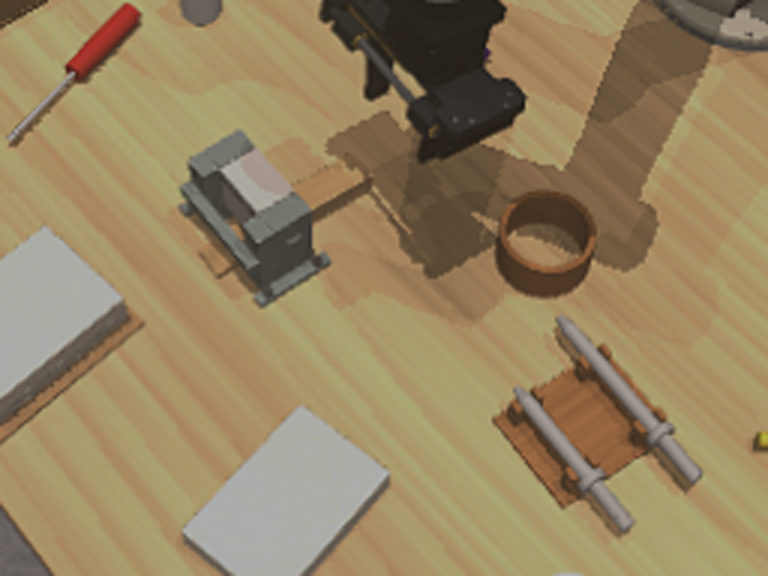

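```bash
cat > f.py <<'E'
exec(open("b.py").read().split("two_(\"bore\"")[0])
u=np.array([.109,.994]);u/=np.linalg.norm(u);v=np.array([u[1],-u[0]]);A=np.array([.4787,.261])
for n in S:
    q=sel(n,.44,.53,.12,.42,.015,.06); l=(q[:,:2]-A)@u; o=(q[:,:2]-A)@v
    m=(abs(o)<.008)&(q[:,2]>.027); print(n,"extent",np.percentile(l[m],[.5,2,98,99.5]))
    m=(abs(o)<.006)&(l>.02)&(l<.09)
    for k in np.arange(.02,.09,.005):
        w=m&(l>=k)&(l<k+.005); print("%.3f z %.4f"%(k,q[w,2].mean()),end="; ")
    print()
    m=(abs(o)<.012)&(q[:,2]>.03)&((abs(l+.02)<.025)|(l>.07)); k=np.polyfit(l[m],o[m],1); print("axis offset",k)
E
python3 f.py
```

```text
scene extent [-0.1394 -0.1357  0.1069  0.1092]
0.020 z 0.0353; 0.025 z 0.0358; 0.030 z 0.0364; 0.035 z 0.0359; 0.040 z 0.0368; 0.045 z 0.0369; 0.050 z 0.0375; 0.055 z 0.0428; 0.060 z 0.0396; 0.065 z 0.0367; 0.070 z 0.0358; 0.075 z 0.0362; 0.080 z 0.0338; 0.085 z 0.0365; 
axis offset [0.0059 0.0011]
top extent [-0.1402 -0.1351  0.1043  0.1076]
0.020 z 0.0363; 0.025 z 0.0358; 0.030 z 0.0360; 0.035 z 0.0365; 0.040 z 0.0371; 0.045 z 0.0377; 0.050 z 0.0365; 0.055 z 0.0392; 0.060 z 0.0430; 0.065 z 0.0369; 0.070 z 0.0371; 0.075 z 0.0357; 0.080 z 0.0349; 0.085 z 0.0371; 
axis offset [ 0.0037 -0.0007]
```

play_rows --jaw '[0.4,0.4,0.2,0.2,0.2]' --xyz '[[-0.002,0.028,0],[-0.002,0.028,0],[-0.002,0.028,0],[-0.002,0.028,0],[-0.002,0.028,0]]' --dr '[[0.65,0.31,-9],[0.65,0.31,-9],[0.65,0.31,-9],[0.65,0.31,-9],[0.65,0.31,-9]]'

```text
time_s: 9.18
eef_pos: [0.4897, 0.1397, 0.1529]
eef_rot: [0.899, -0.436, 0.024, 0.009]
ft_force: [0.4, -0.2, 0.3]
width: 0.0525
```

play_rows --jaw '[0.2,0.2,0.2,0.2,0.2]' --xyz '[[-0.002,0.028,0],[-0.002,0.028,0],[-0.002,0.028,0],[-0.002,0.028,-0.02],[-0.002,0.026,-0.02]]' --dr '[[0.65,0.31,-9],[0.65,0.31,-9],[0.65,0.31,-9],[0.65,0.31,-9],[0.65,0.31,-9]]'

```text
time_s: 9.8
eef_pos: [0.4801, 0.2778, 0.1125]
eef_rot: [-0.664, 0.748, 0.005, 0.002]
ft_force: [0.8, -0.3, 0.3]
width: 0.0522
```

```bash
python3 - <<'E'
from h import *
np.set_printoptions(precision=4,suppress=True)
plan((.481,.282,.014),tool(-6.3))
E
```

```text
now [0.4801 0.2778 0.1125] shift mm [  0.9   4.2 -98.5] rows>= 1.6 F [ 0.7897 -0.2974  0.3158] w 0.0522 t 9.8 q [ 0.8114  0.3711 -0.3128 -0.0124 -0.8821 -0.9216]
  turn deg [  -0.33    0.9  -179.53] norm 179.5
  turn deg [-0.57 -0.21  0.47] norm 0.8
```

play_rows --jaw '[0.2,0.2,0.2,0.2,0.2]' --xyz '[[0.001,0.004,-0.03],[0,0,-0.03],[0,0,-0.02],[0,0,-0.013],[0,0,-0.004]]' --dr '[[-0.5,-0.2,0.4],[0,0,0],[0,0,0],[0,0,0],[0,0,0]]'

```text
time_s: 10.42
eef_pos: [0.4811, 0.2809, 0.0157]
eef_rot: [-0.669, 0.744, 0.0, -0.0]
ft_force: [-0.6, -0.1, 0.8]
width: 0.0525
```

play_rows --jaw '[-0.2,-0.6,-0.9,-0.9,-0.9]' --xyz '[[0,0,0],[0,0,0],[0,0,0],[0,0,0],[0,0,0]]' --dr '[[0,0,0],[0,0,0],[0,0,0],[0,0,0],[0,0,0]]' --squeeze 30

```text
time_s: 11.05
eef_pos: [0.4813, 0.2815, 0.0168]
eef_rot: [-0.669, 0.743, 0.0, 0.001]
ft_force: [-1.5, -0.4, 1.4]
width: 0.0127
```

play_rows --jaw '[-0.9,-0.9,-0.9,-0.9,-0.9]' --xyz '[[0,0,0.01],[0,0,0.02],[0,0,0.025],[0,0,0.025],[0,0,0.02]]' --dr '[[0,0,0],[0,0,0],[0,0,0],[0,0,0],[0,0,0]]'

```text
time_s: 11.68
eef_pos: [0.4812, 0.2814, 0.1178]
eef_rot: [-0.669, 0.743, 0.0, 0.001]
ft_force: [0.0, 0.1, -2.2]
width: 0.0135
```

play_rows --jaw '[-0.9,-0.9,-0.9,-0.9,-0.9]' --xyz '[[0.02,-0.025,0],[0.03,-0.035,0],[0.03,-0.04,0],[0.03,-0.04,0],[0.025,-0.033,0]]' --dr '[[0,0,0.6],[0,0,0.6],[0,0,0.6],[0,0,0.6],[0,0,0.6]]'

```text
time_s: 12.3
eef_pos: [0.6168, 0.1068, 0.1165]
eef_rot: [-0.688, 0.726, 0.0, 0.0]
ft_force: [0.5, 1.3, -2.6]
width: 0.0129
```

```bash
cat > g.py <<'E'
from h import *
import sys
np.set_printoptions(precision=4,suppress=True)
O=np.array([.6067,-.0728]);a=np.radians(-3.2);M=np.array([[np.cos(a),np.sin(a)],[-np.sin(a),np.cos(a)]])
Z=bot.get_state()["eef_pos"][2]
for n in("top","scene"):
    s=bot.snapshot(n); save(s,n+sys.argv[1],(120,80,376,272) if n=="top" else (150,140,406,332),3)
    p=cloud(s).reshape(-1,3); l=(p[:,:2]-O)@M.T; l[:,1]-=.056
    m=(abs(l[:,0])<.025)&(l[:,1]>.006)&(l[:,1]<.25)&(p[:,2]>Z-.005)&(p[:,2]<Z+.032)
    q=p[m];k=l[m]
    for y in np.arange(.005,.22,.01):
        j=(k[:,1]>=y)&(k[:,1]<y+.01)
        if j.sum()>3: print(n,"y %.3f n%d x mid %.4f mean %.4f (w %.4f) z top %.4f ymin %.4f"%(y,j.sum(),(k[j,0].min()+k[j,0].max())/2,k[j,0].mean(),np.ptp(k[j,0]),np.percentile(q[j,2],90),k[j,1].min()))
    print([(np.round(r["at"],1),round(r["confidence"],2)) for r in bot.tip_of("pin_tip",n)[:3]])
plan((.6168,.1079,.0508),tool(-3.2))
E
python3 g.py 2
```

```text
top y 0.025 n13 x mid -0.0000 mean -0.0006 (w 0.0094) z top 0.1350 ymin 0.0258
top y 0.035 n20 x mid -0.0010 mean -0.0017 (w 0.0105) z top 0.1380 ymin 0.0355
top y 0.045 n24 x mid -0.0004 mean -0.0010 (w 0.0135) z top 0.1382 ymin 0.0455
top y 0.055 n24 x mid -0.0014 mean -0.0015 (w 0.0122) z top 0.1379 ymin 0.0556
top y 0.065 n20 x mid -0.0013 mean -0.0015 (w 0.0117) z top 0.1382 ymin 0.0655
top y 0.075 n20 x mid -0.0014 mean -0.0018 (w 0.0101) z top 0.1386 ymin 0.0754
top y 0.085 n18 x mid -0.0002 mean -0.0009 (w 0.0127) z top 0.1384 ymin 0.0854
top y 0.175 n23 x mid -0.0008 mean -0.0014 (w 0.0131) z top 0.1383 ymin 0.1752
top y 0.185 n20 x mid -0.0009 mean -0.0011 (w 0.0108) z top 0.1378 ymin 0.1851
top y 0.195 n19 x mid -0.0011 mean -0.0018 (w 0.0105) z top 0.1371 ymin 0.1952
top y 0.205 n21 x mid -0.0006 mean -0.0011 (w 0.0128) z top 0.1378 ymin 0.2051
[(array([252.3, 156.6]), 0.76), (array([354.6, 291. ]), 0.68), (array([ 59.6, 291.7]), 0.48)]
scene y 0.125 n20 x mid 0.0016 mean 0.0019 (w 0.0329) z top 0.1357 ymin 0.1257
scene y 0.135 n20 x mid 0.0030 mean 0.0038 (w 0.0113) z to
[... 183 characters left out ...]
e y 0.165 n33 x mid 0.0017 mean 0.0035 (w 0.0214) z top 0.1395 ymin 0.1652
scene y 0.175 n24 x mid 0.0020 mean 0.0037 (w 0.0137) z top 0.1369 ymin 0.1750
scene y 0.185 n21 x mid 0.0038 mean 0.0038 (w 0.0124) z top 0.1365 ymin 0.1855
scene y 0.195 n24 x mid 0.0030 mean 0.0036 (w 0.0138) z top 0.1378 ymin 0.1950
scene y 0.205 n23 x mid 0.0025 mean 0.0035 (w 0.0131) z top 0.1369 ymin 0.2051
[(array([452.3, 291.2]), 0.89), (array([257.4, 123.7]), 0.45)]
now [0.616  0.1076 0.1161] shift mm [  0.8   0.3 -65.3] rows>= 1.0 F [-0.3302  0.3141 -2.1325] w 0.013 t 12.5 q [ 0.4307  0.4746 -0.1314 -0.0016 -0.965  -0.4851]
  turn deg [  0.06  -0.1  179.97] norm 180.0
  turn deg [-0.06 -0.04 -0.03] norm 0.1
```

View pics/scene2.png

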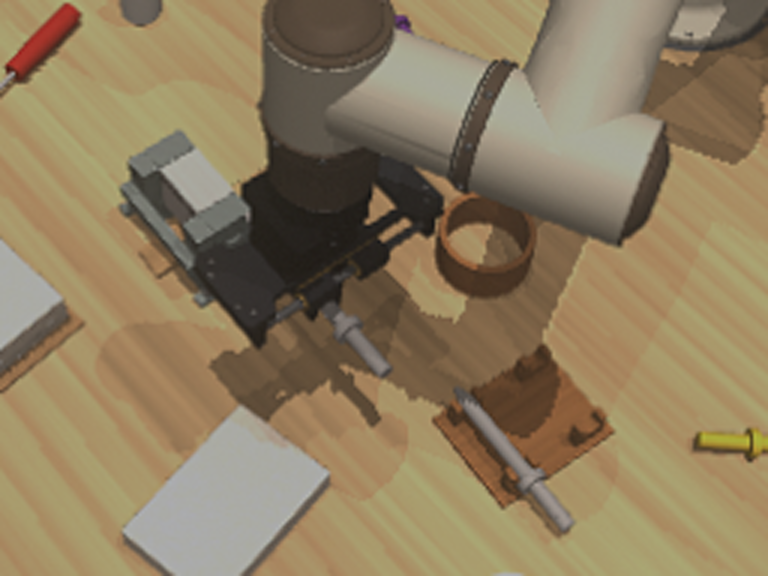

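Scene (3x): the long pin is held level above the approach line, collar at (347,325). The short pin is still in the rack. Lowering to bore height, then checking again.

play_rows --jaw '[-0.9,-0.9,-0.9,-0.9,-0.9]' --xyz '[[0.0015,0,-0.02],[0,0,-0.02],[0,0,-0.02],[0,0,-0.0055],[0,0,0]]' --dr '[[0,0,0],[0,0,0],[0,0,0],[0,0,0],[0,0,0]]'

```text
time_s: 13.12
eef_pos: [0.6175, 0.1091, 0.0512]
eef_rot: [-0.689, 0.725, 0.0, 0.0]
ft_force: [0.4, 0.5, -2.7]
width: 0.0129
```

```bash
python3 g.py 3; python3 - <<'E'
from h import *
np.set_printoptions(precision=4,suppress=True)
s=bot.snapshot("top");p=cloud(s).reshape(-1,3)
q=p[(p[:,0]>.56)&(p[:,0]<.68)&(abs(p[:,1]+.073)<.075)&(p[:,2]>.084)&(p[:,2]<.092)]
O=np.array([.6067,-.0728]);a=np.radians(-3.2);M=np.array([[np.cos(a),np.sin(a)],[-np.sin(a),np.cos(a)]])
l=(q[:,:2]-O)@M.T
for sgn in(-1,1):
    k=l[abs(l[:,1]-sgn*.0435)<.011]; print(sgn,k.mean(0),np.percentile(k,[1,99],axis=0).round(4).tolist())
E
```

```text
top y 0.025 n9 x mid 0.0003 mean 0.0005 (w 0.0093) z top 0.0696 ymin 0.0289
top y 0.035 n17 x mid 0.0009 mean -0.0005 (w 0.0120) z top 0.0725 ymin 0.0367
top y 0.045 n16 x mid 0.0001 mean -0.0002 (w 0.0113) z top 0.0730 ymin 0.0451
top y 0.055 n20 x mid -0.0004 mean -0.0009 (w 0.0117) z top 0.0729 ymin 0.0553
top y 0.065 n23 x mid 0.0003 mean -0.0004 (w 0.0140) z top 0.0719 ymin 0.0659
top y 0.075 n21 x mid -0.0000 mean -0.0006 (w 0.0134) z top 0.0745 ymin 0.0763
top y 0.085 n16 x mid 0.0001 mean -0.0000 (w 0.0116) z top 0.0717 ymin 0.0852
top y 0.175 n16 x mid -0.0005 mean -0.0008 (w 0.0108) z top 0.0746 ymin 0.1763
top y 0.185 n18 x mid -0.0006 mean -0.0006 (w 0.0105) z top 0.0726 ymin 0.1852
top y 0.195 n21 x mid -0.0000 mean -0.0012 (w 0.0130) z top 0.0709 ymin 0.1951
top y 0.205 n21 x mid -0.0004 mean -0.0003 (w 0.0130) z top 0.0727 ymin 0.2054
[(array([354.4, 289.7]), 0.91), (array([ 59.5, 291.6]), 0.62), (array([252.5, 163.9]), 0.58)]
scene y 0.025 n5 x mid 0.0038 mean 0.0047 (w 0.0045) z top 0.0721 ymin 0.0264
scene y 0.135 n20 x mid 0.0016 mean 0.0002 (w 0.0295) z top 0.0741
[... 400 characters left out ...]
 0.1864
scene y 0.195 n20 x mid 0.0022 mean 0.0033 (w 0.0124) z top 0.0727 ymin 0.1955
scene y 0.205 n24 x mid 0.0028 mean 0.0039 (w 0.0128) z top 0.0726 ymin 0.2050
scene y 0.215 n6 x mid 0.0016 mean 0.0008 (w 0.0075) z top 0.0728 ymin 0.2150
[(array([451.7, 290.5]), 0.91), (array([256.6, 121.5]), 0.74), (array([260.7, 262.5]), 0.68)]
now [0.6184 0.1089 0.0522] shift mm [-1.6 -1.  -1.4] rows>= 0.0 F [ 0.5114 -0.0355 -2.5995] w 0.013 t 13.325 q [ 0.4313  0.5484 -0.19   -0.0009 -0.8293 -0.4834]
  turn deg [ -0.23  -0.17 179.82] norm 179.8
  turn deg [-0.11  0.15 -0.18] norm 0.3
-1 [ 0.0083 -0.0436] [[-0.0201, -0.0542], [0.0371, -0.0326]]
1 [0.0083 0.0435] [[-0.0201, 0.0328], [0.0378, 0.0541]]
```

View pics/top3.png

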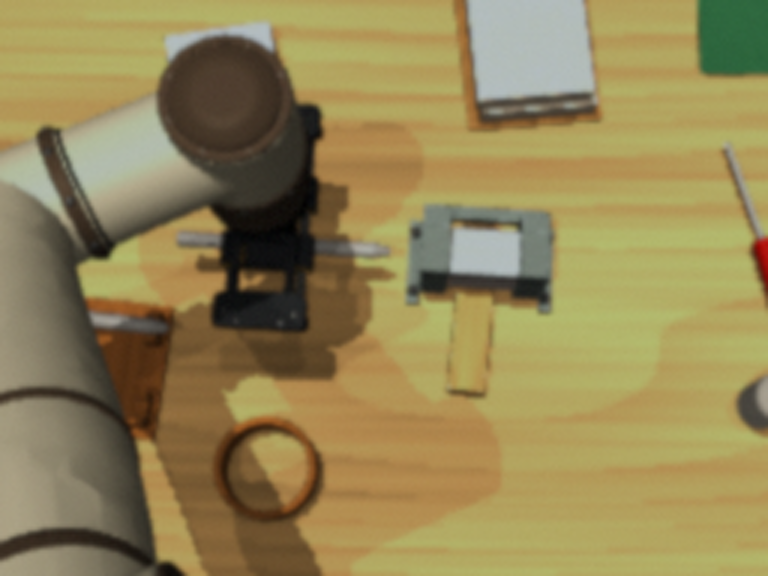

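play_rows --jaw '[-0.9,-0.9,-0.9,-0.9,-0.9]' --xyz '[[0,-0.006,-0.001],[-0.0005,-0.01,0],[-0.0005,-0.01,0],[-0.0005,-0.008,0],[-0.0005,-0.007,0]]' --dr '[[0,0,0],[0,0,0],[0,0,0],[0,0,0],[0,0,0]]'

```text
time_s: 14.0
eef_pos: [0.6157, 0.0668, 0.0501]
eef_rot: [-0.688, 0.726, 0.0, 0.001]
ft_force: [-2.0, 1.8, -2.4]
width: 0.0134
```

play_rows --jaw '[-0.9,-0.9,-0.9,-0.9,-0.9]' --xyz '[[-0.0006,-0.01,0],[-0.0006,-0.01,0],[-0.0006,-0.01,0],[-0.0006,-0.01,0],[-0.0006,-0.01,0]]' --dr '[[0,0,0],[0,0,0],[0,0,0],[0,0,0],[0,0,0]]'

```text
time_s: 14.62
eef_pos: [0.6125, 0.0169, 0.0501]
eef_rot: [-0.688, 0.726, 0.0, 0.001]
ft_force: [-1.9, 1.8, -0.8]
width: 0.013
```

play_rows --jaw '[-0.9,-0.9,-0.9,-0.9,-0.9]' --xyz '[[-0.0005,-0.007,0],[-0.0005,-0.007,0],[0,0,0],[0,0,0],[0,0,0]]' --dr '[[0,0,0],[0,0,0],[0,0,0],[0,0,0],[0,0,0]]'

```text
time_s: 15.25
eef_pos: [0.6116, 0.0033, 0.05]
eef_rot: [-0.688, 0.726, 0.0, 0.0]
ft_force: [-2.6, -1.3, -1.8]
width: 0.0128
```

play_rows --jaw '[-0.5,-0.2,0,0,0]' --xyz '[[0,0,0],[0,0,0],[0,0,0],[0,0,0],[0,0,0]]' --dr '[[0,0,0],[0,0,0],[0,0,0],[0,0,0],[0,0,0]]'

```text
time_s: 15.88
eef_pos: [0.612, 0.0036, 0.0502]
eef_rot: [-0.688, 0.726, 0.0, 0.001]
ft_force: [-0.1, 0.5, -0.4]
width: 0.0427
```

play_rows --jaw '[0,0,0,0,0]' --xyz '[[0,0,0.015],[0,0,0.03],[0.001,0.01,0.03],[0.002,0.03,0.01],[0.001,0.025,0]]' --dr '[[0,0,0],[0,0,0],[0,0,0],[0,0,0],[0,0,0]]'

```text
time_s: 16.5
eef_pos: [0.617, 0.0694, 0.138]
eef_rot: [-0.688, 0.726, -0.001, 0.003]
ft_force: [1.0, 0.3, -0.5]
width: 0.0433
```

```bash
python3 e.py | grep head; sed -i 's/^Z=.*/Z=.05/; s/plan(.*/plan((.6146,.0692,.0502),tool(-3.2))/' g.py; python3 g.py 4
```

```text
top head top 0.08757430330693974 0.0877603942681166 163 cheek 0.08828317397785092 0.08817574280393933 209 -> head q mm 11.291129329088825
scene head top 0.08792301184004735 0.08797878775695875 126 cheek 0.08902431576111819 0.0889309745225939 73 -> head q mm 10.898696078929158
top y 0.005 n18 x mid -0.0001 mean -0.0011 (w 0.0144) z top 0.0703 ymin 0.0072
top y 0.015 n21 x mid -0.0009 mean -0.0015 (w 0.0140) z top 0.0717 ymin 0.0152
top y 0.025 n20 x mid -0.0009 mean -0.0013 (w 0.0112) z top 0.0700 ymin 0.0259
top y 0.035 n19 x mid -0.0013 mean -0.0022 (w 0.0119) z top 0.0712 ymin 0.0365
top y 0.045 n17 x mid -0.0026 mean -0.0024 (w 0.0116) z top 0.0692 ymin 0.0451
top y 0.055 n8 x mid -0.0045 mean -0.0054 (w 0.0154) z top 0.0701 ymin 0.0554
[(array([ 58.5, 289.3]), 0.58), (array([350.7, 290.5]), 0.57)]
scene y 0.055 n24 x mid 0.0010 mean 0.0008 (w 0.0241) z top 0.0734 ymin 0.0568
scene y 0.065 n23 x mid 0.0045 mean 0.0025 (w 0.0194) z top 0.0713 ymin 0.0651
scene y 0.075 n20 x mid 0.0014 mean 0.0021 (w 0.0134) z top 0.0685 ymin 0.0752
scene y 0.085 n19 x mid 0.0007 mean 0.0010 (w 0.0140) z top 0.0690 ymin 0.0856
scene y 0.095 n19 x mid 0.0012 mean 0.0021 (w 0.0136) z top 0.0682 ymin 0.0958
scene y 0.105 n16 x mid 0.0002 mean 0.0006 (w 0.0137) z top 0.0682 ymin 0.1052
[(array([450.7, 291.4]), 0.77), (array([226.3, 218.1]), 0.49)]
now [0.6157 0.0679 0.1354] shift mm [ -1.1   1.3 -85.2] rows>= 1.4 F [ 0.1133  0.6017 -0.4028] w 0.0436 t 16.8 q [ 0.3703  0.4459 -0.126  -0.0008 -0.9978 -0.4234]
  turn deg [ -0.07  -0.09 179.87] norm 179.9
  turn deg [-0.06  0.04 -0.13] norm 0.2
```

View pics/scene4.png

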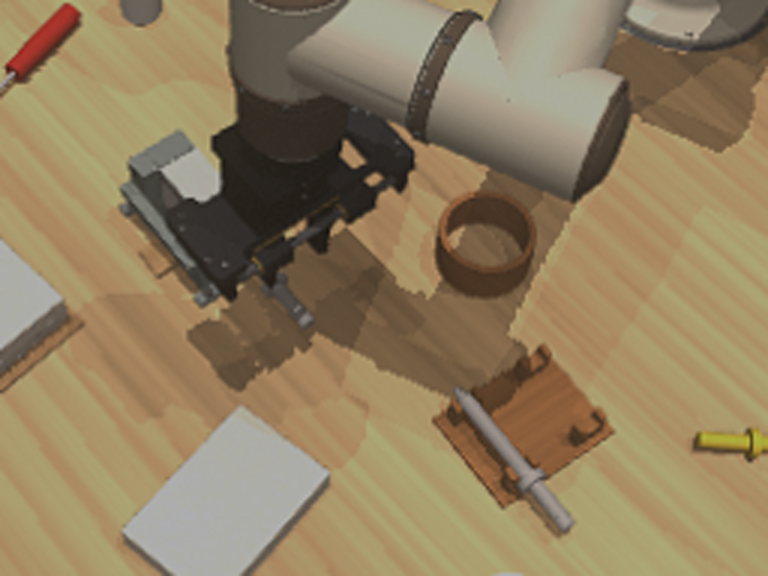

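Scene (3x): the pin is partway in the bore with its handle end at (305,318). The wedge and the other things are unmoved. The head is still at about 11.2 mm. Next I grip the handle behind the collar and push the pin home.

play_rows --jaw '[0,0,0,0,0]' --xyz '[[-0.0015,-0.009,-0.02],[0,0,-0.03],[0,0,-0.025],[0,0,-0.0115],[0,0,0]]' --dr '[[0,0,0],[0,0,0],[0,0,0],[0,0,0],[0,0,0]]'

```text
time_s: 17.42
eef_pos: [0.6141, 0.0588, 0.0481]
eef_rot: [-0.688, 0.726, 0.0, -0.0]
ft_force: [-0.1, 0.5, 0.7]
width: 0.0433
```

play_rows --jaw '[-0.4,-0.9,-0.9,-0.9,-0.9]' --xyz '[[0,0,0],[0,0,0],[0,0,0],[0,0,0],[0,0,0.001]]' --dr '[[0,0,0],[0,0,0],[0,0,0],[0,0,0],[0,0,0]]'

```text
time_s: 18.05
eef_pos: [0.6142, 0.0596, 0.0495]
eef_rot: [-0.688, 0.726, 0.0, 0.001]
ft_force: [-1.3, 1.0, -1.5]
width: 0.0126
```

Pushing in about 55 mm in small steps.

play_rows --jaw '[-0.9,-0.9,-0.9,-0.9,-0.9]' --xyz '[[-0.0004,-0.006,0.001],[-0.0004,-0.008,0],[-0.0004,-0.008,0],[-0.0004,-0.008,0],[-0.0004,-0.008,0]]' --dr '[[0,0,0],[0,0,0],[0,0,0],[0,0,0],[0,0,0]]'

```text
time_s: 18.68
eef_pos: [0.6122, 0.0208, 0.0506]
eef_rot: [-0.688, 0.726, 0.0, 0.001]
ft_force: [-0.6, 0.5, -0.9]
width: 0.012
```

play_rows --jaw '[-0.9,-0.9,-0.9,-0.9,-0.9]' --xyz '[[-0.0003,-0.005,0],[-0.0003,-0.005,0],[-0.0002,-0.004,0],[0,-0.002,0],[0,-0.001,0]]' --dr '[[0,0,0],[0,0,0],[0,0,0],[0,0,0],[0,0,0]]'

```text
time_s: 19.3
eef_pos: [0.6115, 0.0048, 0.0508]
eef_rot: [-0.688, 0.726, 0.0, 0.001]
ft_force: [-2.0, 4.8, 3.3]
width: 0.0125
```

play_rows --jaw '[-0.9,-0.9,-0.9,-0.9,-0.9]' --xyz '[[0,-0.001,0],[0,-0.001,0],[0,-0.001,0],[0,-0.001,0],[0,0,0]]' --dr '[[0,0,0],[0,0,0],[0,0,0],[0,0,0],[0,0,0]]'

```text
time_s: 19.92
eef_pos: [0.6114, 0.0028, 0.051]
eef_rot: [-0.688, 0.726, 0.001, 0.002]
ft_force: [-4.3, 10.5, 3.4]
width: 0.0122
```

play_rows --jaw '[-0.6,-0.2,0,0,0]' --xyz '[[0,0,0],[0,0,0],[0,0,0],[0,0,0],[0,0,0]]' --dr '[[0,0,0],[0,0,0],[0,0,0],[0,0,0],[0,0,0]]'

```text
time_s: 20.55
eef_pos: [0.6112, -0.0001, 0.0504]
eef_rot: [-0.688, 0.726, 0.0, 0.0]
ft_force: [-0.1, -0.1, -0.4]
width: 0.042
```

play_rows --jaw '[0,0,0,0,0]' --xyz '[[0,0,0.02],[0,0,0.04],[-0.01,0.01,0.05],[-0.05,0.03,0.03],[-0.05,0.03,0.02]]' --dr '[[0,0,0],[0,0,0],[0,0,0],[0,0,0],[0,0,0]]'

```text
time_s: 21.18
eef_pos: [0.5033, 0.0694, 0.2105]
eef_rot: [-0.688, 0.726, -0.0, 0.002]
ft_force: [-0.1, -0.4, 0.6]
width: 0.0432
```

play_rows --jaw '[0,0,0,0,0]' --xyz '[[-0.05,0.04,0],[-0.05,0.04,0],[-0.03,0.04,0],[0,0.05,0],[0,0,0]]' --dr '[[0,0,0],[0,0,0],[0,0,0],[0,0,0],[0,0,0]]'

```text
time_s: 21.8
eef_pos: [0.3761, 0.2396, 0.2095]
eef_rot: [-0.69, 0.724, 0.0, 0.001]
ft_force: [-0.6, -0.8, -1.1]
width: 0.0437
```

```bash
python3 e.py | egrep 'head|tail'; python3 g.py 5; python3 - <<'E'
import cv2
im=cv2.imread('pics/scene5.png')[50:400,50:450]; cv2.imwrite('pics/s5c.png',cv2.resize(im,None,fx=1.7,fy=1.7))
E
```

```text
top head top 0.08748179609071238 0.08745832843243458 158 cheek 0.08842800826449576 0.08842361877649096 209 -> head q mm 11.053787826216622
  wedge tail x press [-0.1144 -0.1136]
scene head top 0.08792619679738076 0.08797085371793892 127 cheek 0.08846456900288278 0.08841567027789725 167 -> head q mm 11.461627794497973
  wedge tail x press [-0.1143 -0.1108]
top y 0.005 n21 x mid -0.0030 mean -0.0025 (w 0.0195) z top 0.0753 ymin 0.0069
top y 0.015 n20 x mid -0.0004 mean -0.0008 (w 0.0112) z top 0.0714 ymin 0.0153
top y 0.025 n20 x mid -0.0014 mean -0.0014 (w 0.0111) z top 0.0715 ymin 0.0260
top y 0.035 n18 x mid -0.0016 mean -0.0019 (w 0.0113) z top 0.0718 ymin 0.0365
top y 0.045 n16 x mid -0.0015 mean -0.0022 (w 0.0109) z top 0.0707 ymin 0.0453
[(array([310.8, 169. ]), 0.63)]
scene y 0.005 n23 x mid 0.0029 mean 0.0024 (w 0.0179) z top 0.0725 ymin 0.0063
scene y 0.015 n17 x mid 0.0018 mean 0.0024 (w 0.0136) z top 0.0721 ymin 0.0152
scene y 0.025 n17 x mid 0.0003 mean 0.0016 (w 0.0130) z top 0.0728 ymin 0.0259
scene y 0.035 n19 x mid 0.0015 mean 0.0019 (w 0.0136) z top 0.0713 ymin 0.0351
scene y 0.045 n20 x mid 0.0010 mean 0.0014 (w 0.0137) z top 0.0723 ymin 0.0454
[(array([451.1, 292.5]), 0.69), (array([257.3, 121.6]), 0.62)]
now [0.3764 0.2361 0.2091] shift mm [ 238.2 -166.9 -158.9] rows>= 5.3 F [-0.1887  0.564  -0.0143] w 0.0436 t 22.1 q [ 0.9281  0.0839 -0.4316 -0.0002 -1.0543 -0.9827]
  turn deg [ -0.04  -0.08 179.93] norm 179.9
  turn deg [-0.05  0.03 -0.07] norm 0.1
```

View pics/s5c.png

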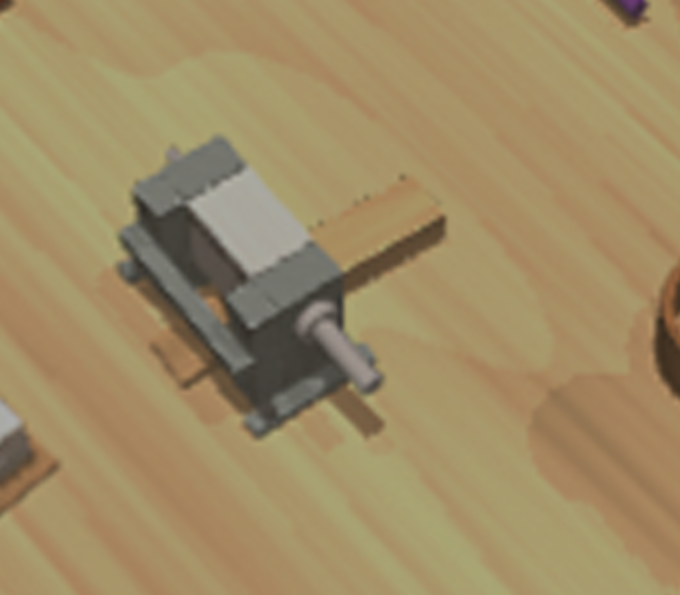

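The picture shows the collar at the cheek (320,318), the tip out beyond the far cheek (173,155), the head flush and the wedge edge past the press. One check of the remaining gap:

```bash
python3 - <<'E'
from h import *
np.set_printoptions(precision=4,suppress=True)
O=np.array([.6067,-.0728]);a=np.radians(-3.2);M=np.array([[np.cos(a),np.sin(a)],[-np.sin(a),np.cos(a)]])
for n in("top","scene"):
    p=cloud(bot.snapshot(n)).reshape(-1,3); l=(p[:,:2]-O)@M.T; y=l[:,1]-.056
    m=(abs(l[:,0])<.008)&(p[:,2]>.05)&(p[:,2]<.08)
    print(n,"handle end",np.sort(y[m&(y>.02)&(y<.12)])[-6:],"tip",np.sort(y[m&(y<-.114)&(y>-.2)])[:6])
    c=(abs(l[:,0])<.006)&(y>-.004)&(y<.02)&(p[:,2]>.05)&(p[:,2]<.085)
    o=np.argsort(y[c]); print("  y/z",[(round(i*1000,1),round(j*1000,1)) for i,j in zip(y[c][o],p[c,2][o])][::2])
    w=(abs(l[:,1])<.02)&(p[:,2]>.003)&(p[:,2]<.02)&(l[:,0]>.045)&(l[:,0]<.1); print("  wedge edge x",np.sort(l[w,0])[-5:],w.sum())
E
```

```text
top handle end [0.0504 0.0525 0.0526 0.0527 0.0528 0.0531] tip [-0.1342 -0.1341 -0.1318 -0.1316 -0.1314 -0.129 ]
  y/z [(np.float64(2.2), np.float64(72.9)), (np.float64(2.5), np.float64(78.3)), (np.float64(4.8), np.float64(73.4)), (np.float64(5.2), np.float64(77.5)), (np.float64(7.5), np.float64(77.8)), (np.float64(7.8), np.float64(75.1)), (np.float64(10.0), np.float64(64.8)), (np.float64(10.3), np.float64(71.0)), (np.float64(10.7), np.float64(68.5)), (np.float64(12.8), np.float64(72.6)), (np.float64(13.1), np.float64(73.5)), (np.float64(15.3), np.float64(68.3)), (np.float64(15.6), np.float64(69.9)), (np.float64(16.0), np.float64(68.6)), (np.float64(18.1), np.float64(68.1)), (np.float64(18.4), np.float64(72.2))]
  wedge edge x [0.0855 0.0877 0.0915 0.0915 0.0998] 30
scene handle end [0.0522 0.0522 0.0524 0.0526 0.0529 0.0539] tip [-0.1365 -0.1333 -0.1331 -0.1302 -0.1296 -0.1275]
  y/z [(np.float64(-1.7), np.float64(74.2)), (np.float64(-1.3), np.float64(84.4)), (np.float64(-0.8), np.float64(76.5)), (np.float64(-0.2), np.float64(80.5)), (np.float64(0.2), np.float64(74.7)), (np.float64(1.3), np.float64(70.9)), (np.float64(3.4), np.float64(75.8)), (np.float64(3.5), np.float64(77.9)), (np.float64(5.5), np.float64(76.9)), (np.float64(5.6), np.float64(72.3)), (np.float64(6.1), np.float64(72.0)), (np.float64(7.5), np.float64(72.9)), (np.float64(8.0), np.float64(72.6)), (np.float64(8.3), np.float64(78.0)), (np.float64(8.7), np.float64(67.3)), (np.float64(11.7), np.float64(71.1)), (np.float64(12.1), np.float64(68.8)), (np.float64(14.3), np.float64(66.5)), (np.float64(15.5), np.float64(72.4)), (np.float64(17.3), np.float64(69.0)), (np.float64(17.8), np.float64(74.8)), (np.float64(19.3), np.float64(71.6)), (np.float64(19.6), np.float64(67.4))]
  wedge edge x [0.092  0.0936 0.0955 0.0988 0.0989] 98
```

```bash
python3 -c "
from station import bot
print(bot.finish_job())"
```

```text
the job is handed in; nothing more can be done
None
```

The job is done and handed in at about 22 s on the robot's clock, against the 58 s limit. No verdict was reported.

- **Wedge:** I slid it in by its tail until the head stood about 11.3 mm up, then let go. After the pin was home the head still read 11.1 mm (top camera) and 11.5 mm (scene camera), so it had not moved noticeably. The wedge's tail sits at about x = -0.113 m in the press frame, which puts its thin edge about 62 mm past the roller's line.
- **Pin:** I took the long pin from the rack, inserted it to a depth of about 80 mm and let go. I then gripped it behind the collar and pushed until the force rose to about 10 N.
- **Final check of the pin:** The handle's end reads 53 mm out from the cheek in both views, which matches the collar sitting on it. The tip reads about 134 mm deep, where 135 is expected. The gripper is clear of everything.
- **Other things on the bench:** The pictures showed nothing else moved, but I judged that by eye and did not measure it.

Three checks did not fully agree or failed:
- **First grasp tilt:** My planned 20° tilt for gripping the wedge ran into joint limits, so I used about 6° instead.
- **Camera offset:** The scene camera placed the pin 2–4 mm further along x than the top camera. I trusted the top camera, and the pin went in with little force.
- **Wedge edge from depth:** A direct depth reading of the thin edge was too noisy to use (85–100 mm), so that position comes from the tail and the head height.

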